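# Cover the warming pot, then lift off the outer lid

## Robot

A 6-joint arm with a two-finger parallel gripper is mounted at the origin on the work surface. World frame = base frame: x ahead of the robot, y to its left, z up, the work surface at z = 0. Lengths are in m, angles in rad, forces in N, time in s.
With the tool pointing down it reaches from about 0.375 to 0.925 m from the base axis. Payload 5.7 kg.
Tool frame: the origin (TCP) lies midway between the tips of the shut fingers; the grasp point (between the pads) lies 19 mm behind it; z points along the fingers, x is the direction in which the jaws open and shut, and the axes are right-handed (so a half turn about z gives the same grasp; the last joint's range is limited). The gripper opens to 88 mm and grips with 3 to 60 N. Pads are 20 mm wide; open, the fingers measure 115 mm over their backs; the gripper's body (75 mm by 178 mm) begins 61 mm behind the grasp point.
Start: joints at [1.195, 0.359, 1.51, -0, 1.272, -0.115], TCP at [0.155, 0.58, 0.223] pointing down, gripper open.
Joint ranges: [-2.97, 2.97], [-1.01, 2.36], [0.21, 2.38], [-0.96, 4.11], [0.2, 2.71], [-2.98, 2.98]. Speed limits (rad/s): [2.39, 2.39, 3.14, 3.14, 3.14, 3.14].

## Interface

Orientations are given as a unit quaternion [x, y, z, w].
In Python, from bench import move_ptp, servo_line, goto_joints, move_gripper, sleep, inverse_kinematics, capture, PlanningError, close_job, spot_in, silhouettes, current_clock, current_joint_pos, current_qvel, current_joint_torque, current_position, current_orientation, current_force, current_torque, current_finger_gap gives the robot as it stands. Calls block until the motion is done:
- move_ptp(position, orientation): joint-space move of the TCP to a pose.
- servo_line(position, orientation=None, rate=0.15, contact_N=None): straight line of the TCP; orientation=None keeps the orientation; rate is the mean speed in m/s. With contact_N (N) it stops when the force on the tool has changed by that much, and returns True; else False.
- goto_joints(angles): joint-space move.
- move_gripper(opening): finger opening in m; the grip force is fixed at half the most; returns when the fingers have stopped.
- sleep(seconds).
- inverse_kinematics(position, orientation): joint angles nearest the present ones, or None.
- capture(name): name is "scene" or "top" or "wrist"; returns a dict with "image" (384x512x3 uint8, blue, green, red), "range_z" (384x512 float32, m along the optical axis (not along the pixel's ray), 0 where there is no reading), "intrinsics" (3x3 intrinsics, pixels), "R" (3x3) and "t" (3): a world point X has camera coordinates R X + t. Camera axes: x right, y down, z forward; pixel columns grow to the right and rows downward; lengths in m; the calibration is good to about 2 mm. A picture is of the moment at which its call begins.
A pose or a line that the arm cannot do raises PlanningError and nothing moves.
- close_job(): hands the job in, once; it reports no verdict.
Trained networks look in the newest picture that a camera, given by its name, has taken for a name from the list of things; names that differ only in an ending like _2 or _b are one class to them, and where a whole thing is asked for, a point or a joint stands for the part that bears it (a point fixed in the world has none). Each returns a list of dicts, best first, with "conf" (0 to 1); they miss things now and then, are a little off and sometimes report something else, mostly with a low value. They report only what shows in the picture. A call takes as long as a camera call.
- spot_in(camera, query): "xy" ([column, row] in pixels, amid what is visible of it).
- silhouettes(camera, query): "region" (384x512 bool, what is visible of it) and "xy" ([column, row] in pixels, amid what is visible of it).
Readings, each from a call of its own:
- current_clock(): time.
- current_joint_pos(): joint angles.
- current_qvel(): joint speeds.
- current_joint_torque(): joint torques, N m.
- current_position(): TCP position.
- current_orientation(): TCP orientation.
- current_force(): force on the tool from outside, world axes, zero at the start.
- current_torque(): the same for the moment, N m.
- current_finger_gap(): finger opening in m.
Only numpy, scipy, OpenCV 4.12 (cv2) and the standard library are available. Lean on these libraries where they do the work, as an engineer would, in place of code of your own. Each camera call takes 0.05 s, during which the arm holds its last target.

## Task

Get the warmer ready for serving: first push its heat slider along the track until the middle of the grip is level with the tip of the small clip on the housing's front edge. Then take the nested pair of lids together by the inner lid's knob, lower the pair until it rests in the mouth of the pot before letting go, and lift off only the outer lid by its collar, leaving the inner lid seated in the pot; never let the two lids come apart anywhere else. Finish while still holding the outer lid level and still above the pot, wholly clear of the inner lid's knob; do not disturb the other kitchen things.

Things in the scene. Friction and masses are not known exactly. Their poses are not given: they have to be found in the camera images.
- dimmer (a joint): position of the heat slider along its track, in m: 0 to 0.12, 0 at the end towards the housing's -y side, growing towards its +y side; it starts at 0 to 0.03. About 1.5 N of friction, and it stays where it is left
- dimmer_top (a point): centre of the top face of the heat slider's grip, a black upright block 28 mm (x, across the track) x 20 mm (y, along the track) x 40 mm tall, standing on an aluminium track 40 mm wide, 170 mm long, 14 mm high. Axes as the warmer's: the grip slides along y
- clip_tip (a point): top of the pointed tip of the small black clip (34 x 20 mm, 14 mm high) fixed on the warmer's top face between its front edge and the slider track; it points along +x, square to the track. Axes as the warmer's. Slider target: the grip's centre at the same y in this frame as the tip (joint value 0.06 to 0.11)
- pot_mouth (a point): centre of the mouth of the fixed warmer's steel pot, at its rim, 130 mm above the table; mouth 116 mm, rim 124 mm in diameter. Axes are the warmer's: z up, the slider track along y at x = -125 mm. Grey housing from x = -185 to +85 mm, y = -100 to +100 mm, top 90 mm above the table
- inner_knob (a point): centre of the part of the inner lid's knob that stands out of the outer lid's collar: an upright black cylinder 18 mm in diameter, standing out 30 mm when the lids are nested, its flat top 15 mm above this point. z along the knob. With the lid seated in the pot this point is 51 mm above the pot_mouth point. Lifting by the knob carries both lids
- outer_collar (a point): centre (half-way up) of the outer lid's collar: an upright steel tube of 44 mm outer and 34 mm inner diameter, 26 mm tall, through which the inner lid's knob passes freely. z along the collar. Nested, this point is 28 mm below the inner_knob point. Raised 68 mm from there, the outer lid is wholly clear of the knob
- inner_lid: inner lid, steel, about 0.25 kg; origin 65 mm below inner_knob, at the foot of its plug (14 mm deep, 108 mm in diameter, tapered to 96; 4 mm play all round in the pot mouth); on it a disc 132 mm wide, 6 mm thick, that lies on the pot's rim. At the start the lid pair sits in a dark steel ring on the table, 40 mm high, with the same mouth as the pot
- outer_lid: outer lid, steel, about 0.2 kg: a plate 148 mm in diameter, 4 mm thick, its top 13 mm below outer_collar, with a short skirt that slips over the inner lid's disc with 4 mm play all round. It only rests on the inner lid. Origin at the centre of the skirt's lower edge, 25 mm below outer_collar
- cutter: bystander: loose square steel biscuit cutter 60 x 60 mm with a wire handle, 73 mm tall; origin at the centre of its underside
- jar: bystander: loose closed glass jar, 60 mm in diameter, 90 mm tall; origin at the centre of its underside
- bowl: bystander: loose blue mixing bowl, 170 mm in diameter, 75 mm tall; origin at the centre of its underside
- spatula: bystander: loose spatula lying flat along its x axis; origin at its middle, on its underside

How it is judged:
By the outcome, as a careful person would: the job done as asked, in the order asked, and still so for the second after the job is handed in, while the arm keeps its last pose, push and grip.
It also fails if it takes over 72 s, if anything falls off the work surface, if the arm or the gripper's body presses on something with over 40 N, if the wrist force passes 120 N, or if a joint passes its speed limit or range.

## Working session

There is one attempt and no reset: what is moved stays moved. The work goes in short steps, each a Python script; the robot and the scene stay as the last script left them, time stands still between calls to the robot, and variables do not carry over. Pictures are saved under pics/ and viewed, and the job is handed in when it is done.

```bash
ls; mkdir -p pics
python3 - <<'E'
from bench import *
import cv2,numpy as np
print(current_clock(),current_position(),current_orientation(),current_finger_gap())
for c in ["scene","top","wrist"]:
    d=capture(c); cv2.imwrite(f"pics/a_{c}.png",d["image"]); np.savez(f"a_{c}.npz",**d)
    print(c,d["intrinsics"].tolist(),(-d["R"].T@d["t"]).round(3))
    for q in ["dimmer_top","clip_tip","pot_mouth","inner_knob","outer_collar"]:
        for r in spot_in(c,q)[:2]:
            u,v=r["xy"];z=d["range_z"][int(round(v)),int(round(u))]
            K=d["intrinsics"];p=d["R"].T@(np.linalg.inv(K)@[u,v,1]*z-d["t"])
            print(c,q,np.round(r["xy"],1),round(r["conf"],2),p.round(4),round(float(z),3))
print(current_clock())
E
```

```text
pics
0.0 [0.15449414 0.57906938 0.22184693] [ 7.93053738e-01  6.09151049e-01 -7.45403331e-04  4.60888415e-04] 0.08803655153918805
scene [[418.5307746289479, 0.0, 251.97257706101828], [0.0, 418.5307746289479, 192.96176163064112], [0.0, 0.0, 1.0]] [1.446 0.457 1.363]
scene dimmer_top [317.4 180.1] 0.47 [0.4861 0.1937 0.1403] 1.557
scene dimmer_top [222.2 182.8] 0.41 [ 0.6064 -0.1541  0.0564] 1.664
scene clip_tip [205.2 230.8] 0.33 [ 0.82   -0.1023  0.0404] 1.551
scene pot_mouth [310.1 212.2] 0.91 [0.5663 0.2089 0.043 ] 1.589
scene inner_knob [220.8 178.9] 0.63 [ 0.6086 -0.157   0.082 ] 1.644
scene outer_collar [221.8 181.3] 0.74 [ 0.6112 -0.1517  0.0729] 1.648
top [[496.5144407706523, 0.0, 250.5422241766075], [0.0, 496.5144407706523, 193.38858319513724], [0.0, 0.0, 1.0]] [0.254 0.026 1.665]
top dimmer_top [190.1 211.1] 0.56 [0.5565 0.2144 0.1106] 1.582
top dimmer_top [197.1 230.7] 0.38 [0.4881 0.1868 0.1463] 1.532
top clip_tip [172.  242.3] 0.43 [0.4586 0.2708 0.0956] 1.575
top pot_mouth [190.1 208.5] 0.73 [0.5834 0.2259 0.0184] 1.678
top inner_knob [ 97.6 220.7] 0.62 [0.5433 0.539  0.0063] 1.68
top inner_knob [301.8 202.6] 0.52 [ 0.5994 -0.1497  0.0416] 1.66
top outer_collar [306.7 205.3] 0.73 [ 0.5897 -0.1655  0.0441] 1.655
wrist [[274.51166956196454, 0.0, 253.39928303790794], [0.0, 274.51166956196454, 191.39935362545984], [0.0, 0.0, 1.0]] [0.087 0.598 0.385]
0.9
```

View pics/a_scene.png

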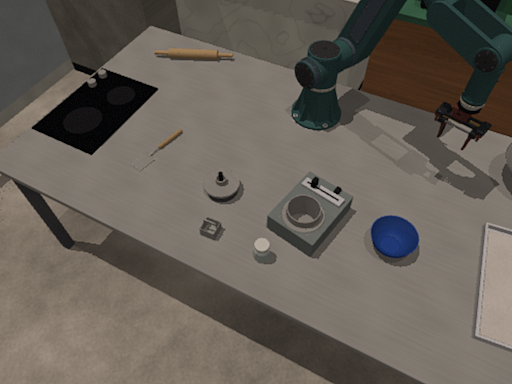

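View pics/a_top.png

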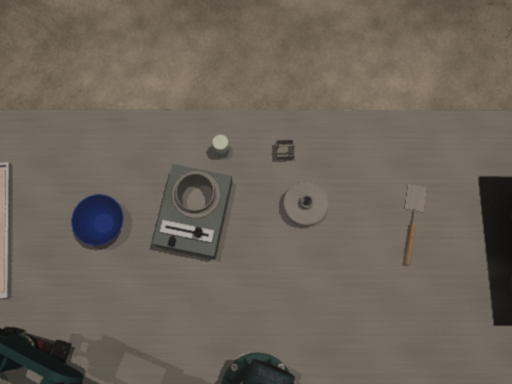

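Run:
```python
import cv2
t=cv2.imread("pics/a_top.png")[130:290,80:360]
s=cv2.imread("pics/a_scene.png")[110:270,180:400]
cv2.imwrite("pics/a_topz.png",cv2.resize(t,(800,457),interpolation=cv2.INTER_CUBIC))
cv2.imwrite("pics/a_scz.png",cv2.resize(s,(800,582),interpolation=cv2.INTER_CUBIC))
```

```text
(no output)
```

View pics/a_topz.png

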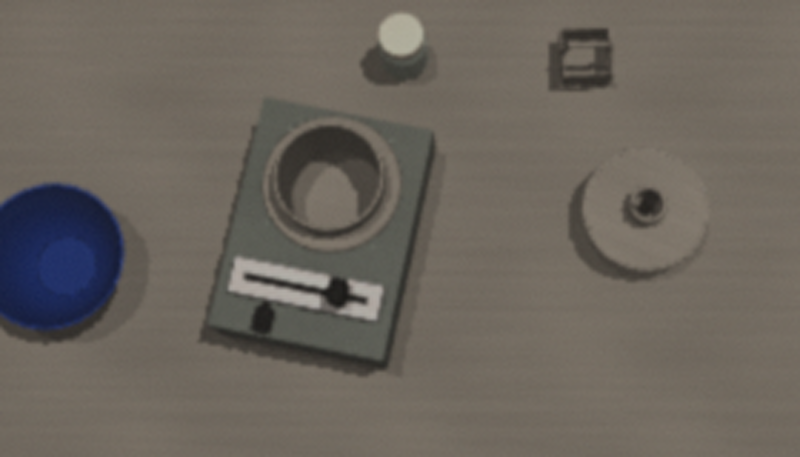

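View pics/a_scz.png

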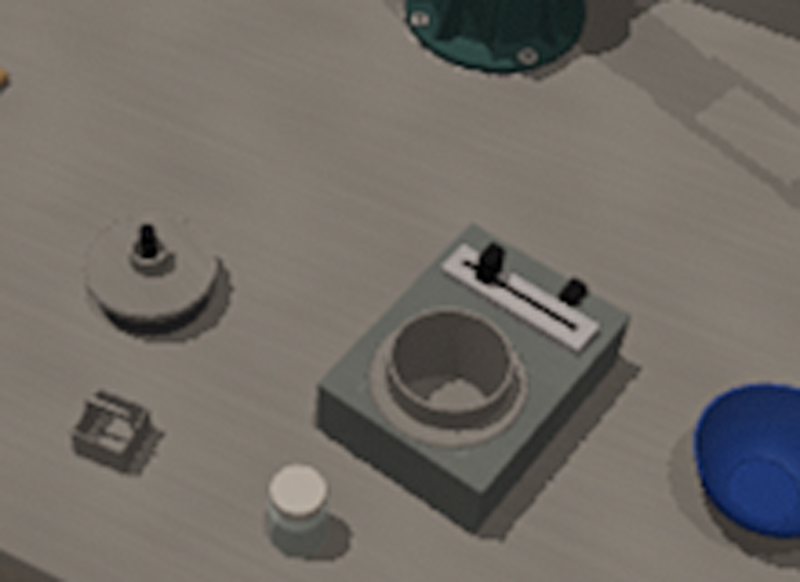

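Both overviews agree. The warmer is at about (0.53, 0.2) with a yaw of about -11°. In the top image the grip is at (198,232), the clip at (172,241), the pot at (195,193) and the lids at (306,203). I'll look closer with the wrist camera.

```bash
cat > h.py <<'E'
from bench import *
import cv2,numpy as np
def q(deg):
    a=np.radians(deg)/2
    return [float(np.cos(a)),float(np.sin(a)),0.0,0.0]
def ray(d,u,v,z0):
    K=d["intrinsics"];r=d["R"].T@np.linalg.inv(K)@[u,v,1];c=-d["R"].T@d["t"]
    return c+r*(z0-c[2])/r[2]
def cloud(d):
    v,u=np.mgrid[:384,:512];z=d["range_z"];K=d["intrinsics"]
    P=np.stack([(u-K[0,2])/K[0,0]*z,(v-K[1,2])/K[1,1]*z,z],-1)
    return (P-d["t"])@d["R"]
def snap(c,n):
    d=capture(c);cv2.imwrite(f"pics/{n}.png",cv2.resize(d["image"],(800,600),interpolation=cv2.INTER_CUBIC));np.savez(f"{n}.npz",**d);return d
E
python3 - <<'E'
from h import *
move_ptp([0.52,0.20,0.26],q(79))
print(current_clock(),current_position())
d=snap("wrist","b")
print((-d["R"].T@d["t"]).round(3),d["R"][2].round(3))
for qn in ["dimmer_top","clip_tip","pot_mouth"]:
    for r in spot_in("wrist",qn)[:3]:
        u,v=r["xy"];print(qn,np.round(r["xy"],1),round(r["conf"],2),ray(d,u,v,{"dimmer_top":.144,"clip_tip":.104,"pot_mouth":.13}[qn]).round(4),d["range_z"][int(v),int(u)])
E
```

```text
2.8083 [0.51958989 0.20079827 0.25991544]
[0.451 0.214 0.423] [ 0.251 -0.048 -0.967]
dimmer_top [232.2 156.7] 0.86 [0.4834 0.1858 0.144 ] 0.27768317
pot_mouth [261.5 183. ] 0.67 [0.5193 0.2098 0.13  ] 0.34057888
```

View pics/b.png

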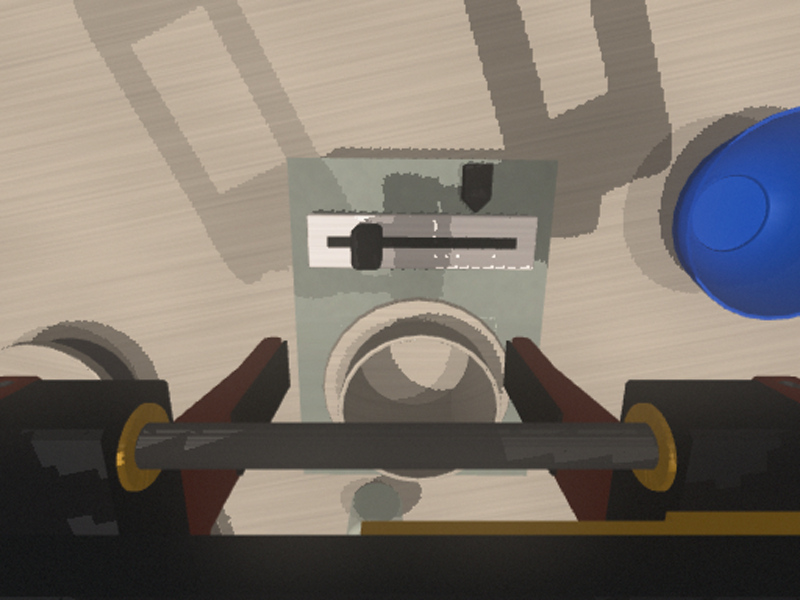

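The wrist view shows the grip at (367,246), the clip tip at (475,212) pointing at the track, and the pot between the fingers, all in 800x600 pixels. Next I fit these from depth and colour.

```bash
cat > fit.py <<'E'
from h import *
def fit(d,verbose=True):
    P=cloud(d);im=d["image"].max(-1);z=P[...,2];ok=d["range_z"]>0
    vv,uu=np.mgrid[:384,:512]
    out={}
    # housing top
    R=(vv<235)
    m=ok&R&(abs(z-.09)<.006);print("housing z",np.median(z[m]))
    m=ok&R&(abs(z-.144)<.006)&(im<60);g=P[m];
    print("grip top n",len(g),g.mean(0).round(4),"minmax",g.min(0).round(4),g.max(0).round(4))
    # track: bright pixels near z .104
    m=((im>150)|(im<50))&ok&(abs(z-.104)<.006);
    n,l,s,c=cv2.connectedComponentsWithStats(m.astype(np.uint8))
    for i in range(1,n):
        if s[i,4]>60: print(i,s[i].tolist(),P[l==i].mean(0).round(4))
    return P,m,l,s
E
python3 - <<'E'
from fit import *
d=dict(np.load("b.npz"))
P,m,l,s=fit(d)
im=d["image"].max(-1)
c=d["image"][85:185,180:360]
cv2.imwrite("pics/b_z.png",cv2.resize(c,(800,444),interpolation=cv2.INTER_NEAREST))
sc=d["image"]
E
```

```text
housing z 0.09074229813986694
grip top n 400 [0.4852 0.1887 0.1445] minmax [0.472  0.1762 0.1384] [0.4993 0.1982 0.1473]
10 [196, 137, 57, 35, 975] [0.4785 0.1615 0.1045]
11 [286, 139, 58, 34, 1480] [0.505  0.2781 0.1045]
13 [252, 151, 36, 7, 145] [0.4938 0.2265 0.105 ]
25 [244, 159, 9, 13, 94] [0.5008 0.1981 0.1045]
```

View pics/b_z.png

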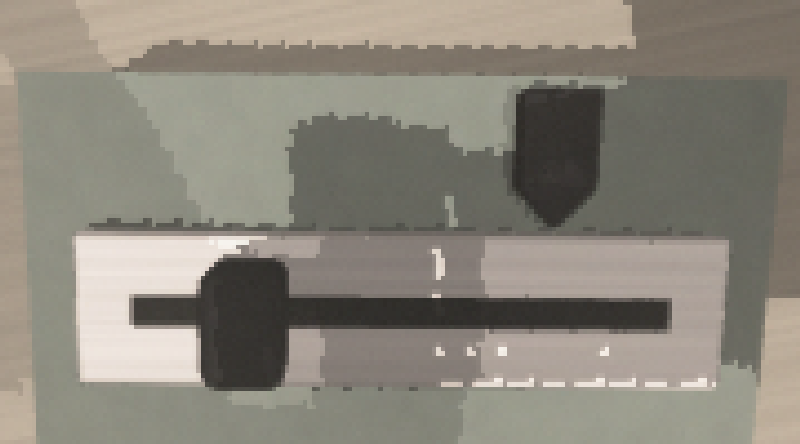

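Run:
```python
from fit import *
d=dict(np.load("b.npz"))
w=lambda X,Y,z:ray(d,180+X/4.444-.5,85+Y/4.444-.5,z)
A,B,C,D=[w(*p,.1045) for p in [(76,235),(729,240),(722,386),(79,381)]]
print(A,B,C,D,np.linalg.norm(B-A),np.linalg.norm(D-A),np.linalg.norm(C-D))
yv=((B-A)+(C-D))[:2];yv/=np.linalg.norm(yv);xv=np.array([yv[1],-yv[0]])
print("yaw",np.degrees(np.arctan2(xv[1],xv[0])))
cen=(A+B+C+D)[:2]/4
tip=w(553,227,.1045)[:2]
P=cloud(d);z=P[...,2];im=d["image"].max(-1)
m=(np.mgrid[:384,:512][0]<235)&(abs(z-.1445)<.003)&(im<60)
g=P[m][:,:2]
L=np.c_[(g-cen)@xv,(g-cen)@yv];print("grip local pct",np.percentile(L,[1,50,99],axis=0).round(4).tolist())
print("tip local",(tip-cen)@xv,(tip-cen)@yv)
# pot rim
r=P[(abs(z-.130)<.003)&(np.mgrid[:384,:512][0]<330)][:,:2]
pred=cen+.125*xv
rr=np.linalg.norm(r-pred,axis=1);r=r[(rr<.075)&(rr>.045)]
x=np.linalg.lstsq(np.c_[2*r,np.ones(len(r))],(r**2).sum(1),rcond=None)[0]
print("pot pred",pred,"fit",x[:2],np.sqrt(x[2]+x[:2]@x[:2]),len(r), "housing cen")
```

```text
[0.45874682 0.14664852 0.1045    ] [0.49183226 0.31084178 0.1045    ] [0.52940882 0.30492477 0.1045    ] [0.49575552 0.1382482  0.1045    ] 0.1674934980032769 0.03795008575299151 0.1700400719571623
yaw -11.403939848235687
grip local pct [[-0.0132, -0.048], [-0.0013, -0.0377], [0.0122, -0.0297]]
tip local -0.021926374680833454 0.03822518328670215
pot pred [0.61646805 0.20045022] fit [0.61592318 0.19993702] 0.059566475817773676 864 housing cen
```

```bash
cat > warm.py <<'E'
import numpy as np
a=np.radians(-11.40);xv=np.array([np.cos(a),np.sin(a)]);yv=np.array([-xv[1],xv[0]])
cen=np.array([0.61646805,0.20045022])-.125*xv
def W(x,y): return cen+x*xv+y*yv   # track-centred
E
python3 - <<'E'
from h import *
from warm import *
Q=q(78.6)
p=W(-.0003,-.0389)
move_gripper(.05)
move_ptp([*p,.19],Q)
print(servo_line([*p,.120],rate=.1,contact_N=8))
move_gripper(.0)
print("gap",current_finger_gap(),current_position(),current_force())
e=W(-.0003,.0382)
print(servo_line([*e,.120],rate=.06))
pos=current_position();print(pos,(pos[:2]-cen)@yv,(pos[:2]-cen)@xv,current_force(),current_clock())
move_gripper(.05)
servo_line([*e,.20],rate=.15)
move_ptp([*W(.03,.03),.26],Q)
d=snap("wrist","c");print(current_clock())
c=d["image"][85:185,180:360]
cv2.imwrite("pics/c_z.png",cv2.resize(c,(800,444),interpolation=cv2.INTER_NEAREST))
P=cloud(d);z=P[...,2];im=d["image"].max(-1)
m=(np.mgrid[:384,:512][0]<235)&(abs(z-.1445)<.003)&(im<60)
L=np.c_[(P[m][:,:2]-cen)@xv,(P[m][:,:2]-cen)@yv];print(np.percentile(L,[1,50,99],axis=0).round(4).tolist())
E
```

```text
False
gap 0.019802288061168835 [0.48604992 0.18706218 0.12021922] [ 0.57600658 -0.80052118  1.83594289]
False
[0.50162179 0.26364922 0.1202256 ] 0.039251947958844145 -7.221930608850726e-05 [0.57894127 1.85875209 5.41531691] 7.0333
8.8
[[-0.0136, 0.031], [-0.0038, 0.0426], [0.0115, 0.0488]]
```

View pics/c_z.png

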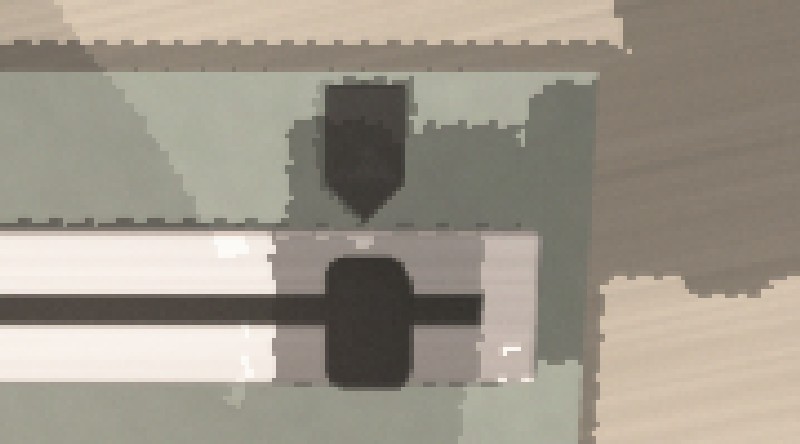

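View pics/c.png

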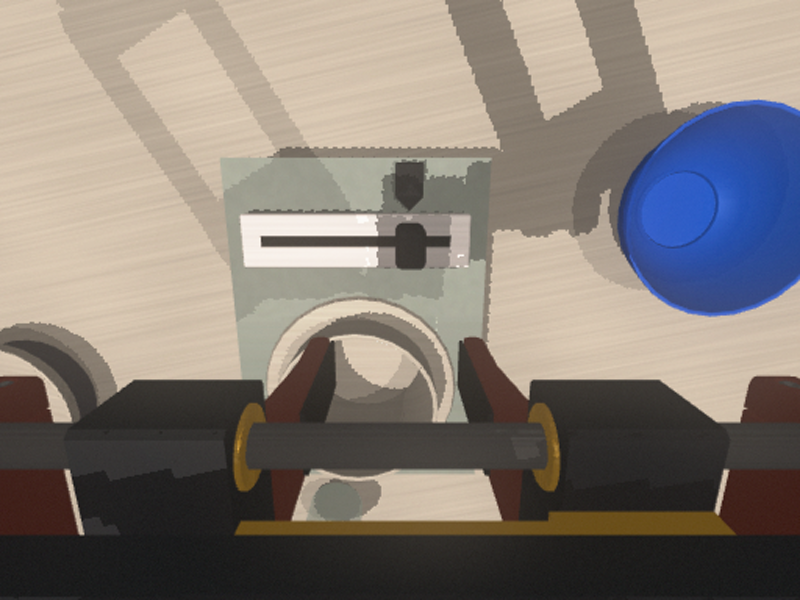

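Run:
```python
from h import *
from warm import *
d=dict(np.load("c.npz"))
w=lambda X,Y,z:ray(d,180+X/4.444-.5,85+Y/4.444-.5,z)[:2]
f=lambda p:(((p-cen)@xv).round(4),((p-cen)@yv).round(4))
c0=-d["R"].T@d["t"];print("cam",f(c0[:2]))
print("tip",f(w(364,222,.1045)),"clip sides at wide part",f(w(324,150,.1045)),f(w(406,150,.1045)))
print("grip L/R @.1445",f(w(326,320,.1445)),f(w(412,320,.1445)),f(w(326,320,.1045)),f(w(412,320,.1045)))
print("track ends",f(w(539,300,.1045)))
P=cloud(d)
for v in range(85+60,85+86,5):
    row=P[v,250:278];print(v,[(round(float(z*1000)),round(float(((p[:2]-cen)@yv)*1000))) for p,z in zip(row,row[:,2])])
```

```text
cam (np.float64(-0.0393), np.float64(0.0298))
tip (np.float64(-0.022), np.float64(0.039)) clip sides at wide part (np.float64(-0.0398), np.float64(0.0288)) (np.float64(-0.0398), np.float64(0.0495))
grip L/R @.1445 (np.float64(-0.0023), np.float64(0.0293)) (np.float64(-0.0023), np.float64(0.0489)) (np.float64(0.003), np.float64(0.0292)) (np.float64(0.003), np.float64(0.0517))
track ends (np.float64(-0.0021), np.float64(0.0846))
145 [(105, 26), (105, 27), (105, 28), (106, 29), (127, 31), (133, 32), (139, 33), (141, 34), (142, 35), (142, 36), (141, 37), (141, 38), (142, 39), (142, 40), (142, 41), (141, 42), (140, 43), (142, 44), (142, 45), (140, 46), (133, 47), (105, 50), (104, 51), (104, 52), (105, 53), (104, 55), (105, 56), (106, 57)]
150 [(105, 26), (105, 27), (105, 28), (142, 29), (143, 30), (144, 31), (145, 32), (145, 33), (145, 34), (144, 36), (145, 37), (146, 37), (145, 39), (145, 40), (145, 41), (146, 42), (144, 43), (145, 44), (145, 45), (145, 46), (145, 47), (144, 48), (142, 49), (104, 52), (105, 54), (105, 55), (105, 56), (104, 57)]
155 [(105, 26), (106, 27), (105, 28), (142,
[... 508 characters left out ...]
44, 48), (140, 49), (105, 53), (105, 54), (105, 55), (104, 56), (104, 57)]
165 [(105, 26), (104, 27), (105, 28), (142, 29), (144, 30), (145, 31), (145, 33), (146, 34), (145, 35), (145, 36), (145, 37), (146, 38), (144, 39), (145, 40), (146, 41), (144, 42), (145, 43), (145, 44), (146, 45), (145, 46), (145, 47), (144, 48), (142, 49), (104, 53), (105, 54), (104, 55), (104, 56), (105, 57)]
170 [(105, 26), (104, 27), (103, 28), (104, 29), (142, 30), (144, 32), (144, 33), (144, 34), (144, 35), (145, 36), (144, 37), (143, 38), (145, 39), (145, 40), (144, 41), (145, 42), (145, 43), (144, 44), (145, 45), (144, 46), (144, 47), (144, 48), (104, 52), (102, 53), (105, 54), (103, 55), (104, 56), (105, 58)]
```

The grip centre is at 39.1 mm and the clip tip at 39.0 mm in the same frame, so the slider is level with it. The picture agrees: the tip is at zoomed x=364 and the grip spans 326–412, with parallax. Next, the lids.

Run:
```python
from h import *
Q=q(78.6)
lid=np.array([.597,-.157]);ty=np.array([np.sin(np.radians(78.6)),-np.cos(np.radians(78.6))])
move_gripper(.088)
move_ptp([*(lid+.04*ty),.24],Q)
print(current_joint_pos().round(2) if hasattr(current_joint_pos(),'round') else current_joint_pos())
d=snap("wrist","d");print(current_clock())
for qn,z in [("inner_knob",.091),("outer_collar",.063)]:
    for r in spot_in("wrist",qn)[:2]: print(qn,np.round(r["xy"],1),r["conf"],ray(d,*r["xy"],z).round(4))
P=cloud(d);z=P[...,2];rr=np.linalg.norm(P[...,:2]-lid,axis=-1)
def circ(r):
    x=np.linalg.lstsq(np.c_[2*r,np.ones(len(r))],(r**2).sum(1),rcond=None)[0];return x[:2].round(4),np.sqrt(x[2]+x[:2]@x[:2]).round(4)
im=d["image"].max(-1)
for z0 in (.106,.076,.050):
    m=(abs(z-z0)<.004)&(rr<.1)&(np.mgrid[:384,:512][0]<300);p=P[m];print(z0,m.sum(),np.median(p,axis=0).round(4),p[:,:2].min(0).round(4),p[:,:2].max(0).round(4))
m=(z>.098)&(z<.115)&(rr<.05)&(np.mgrid[:384,:512][0]<300);k=P[m];print("knob",len(k),k.mean(0),np.percentile(k,[2,98],axis=0).round(4).tolist())
m=(abs(z-.076)<.003)&(rr<.04)&(im>90);print("collar",circ(P[m][:,:2]),m.sum())
```

```text
[-0.36  0.43  1.36  0.    1.36 -1.73]
11.175
inner_knob [249.7 144.2] 0.63 [ 0.594  -0.1594  0.091 ]
outer_collar [254.7 130.7] 0.8 [ 0.5817 -0.151   0.063 ]
0.106 215 [ 0.5972 -0.1615  0.1065] [ 0.5887 -0.1703] [ 0.6059 -0.1529]
0.076 446 [ 0.5969 -0.162   0.0762] [ 0.5758 -0.1832] [ 0.6187 -0.1405]
0.05 9836 [ 0.5912 -0.1603  0.0502] [ 0.5235 -0.2358] [ 0.6711 -0.0878]
knob 218 [ 0.59702787 -0.16141395  0.10633037] [[0.5891, -0.1692, 0.1034], [0.605, -0.1535, 0.1077]]
collar (array([ 0.5972, -0.1617]), np.float64(0.0193)) 432
```

View pics/d.png

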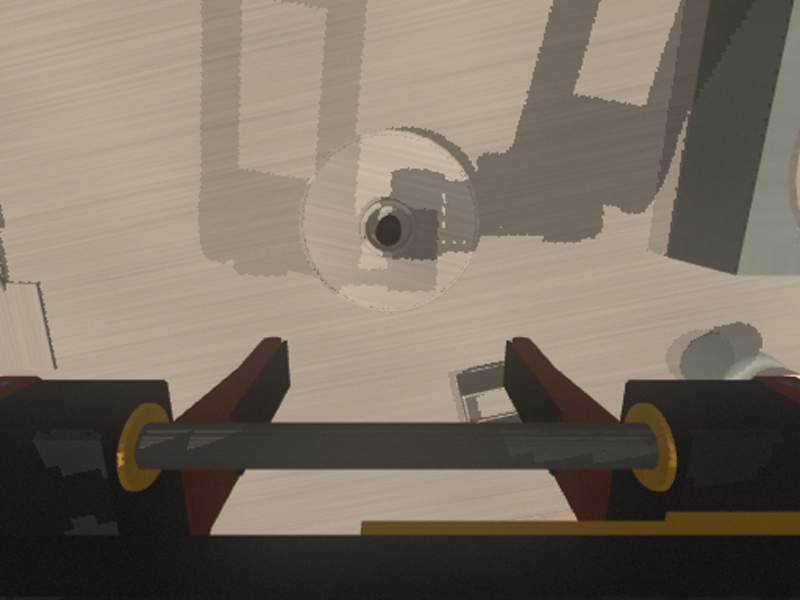

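Run:
```python
from h import *
from warm import *
for n in "bc":
    d=dict(np.load(n+".npz"));P=cloud(d);z=P[...,2];p=np.array([.6163,.2003])
    rr=np.linalg.norm(P[...,:2]-p,axis=-1)
    r=P[(abs(z-.1305)<.0025)&(abs(rr-.060)<.006)&(np.mgrid[:384,:512][0]<290)][:,:2]
    from scipy.optimize import least_squares
    s=least_squares(lambda c:np.linalg.norm(r-c,axis=1)-.060,p,loss="soft_l1",f_scale=.002);print(n,len(r),s.x)
Q=q(78.6);k=[.5972,-.1616]
move_gripper(.05)
move_ptp([*k,.15],Q)
print(servo_line([*k,.081],rate=.08,contact_N=8),current_position())
move_gripper(0)
print("gap",current_finger_gap(),current_force())
servo_line([*k,.13],rate=.05)
print("gap",current_finger_gap(),current_force(),current_torque(),current_clock())
d=snap("scene","e")
cv2.imwrite("pics/e_z.png",cv2.resize(d["image"][110:270,150:370],(800,582),interpolation=cv2.INTER_CUBIC))
```

```text
b 611 [0.61649441 0.19983342]
c 442 [0.61626266 0.19969888]
False [ 0.59765206 -0.1617671   0.08142839]
gap 0.01745709907578846 [-0.75046562  0.73778584  1.62556905]
gap 0.017096878246514218 [ 0.73602178  0.20789855 -5.39311604] [ 0.0219171  -0.04309406  0.00304122] 15.2583
```

View pics/e_z.png

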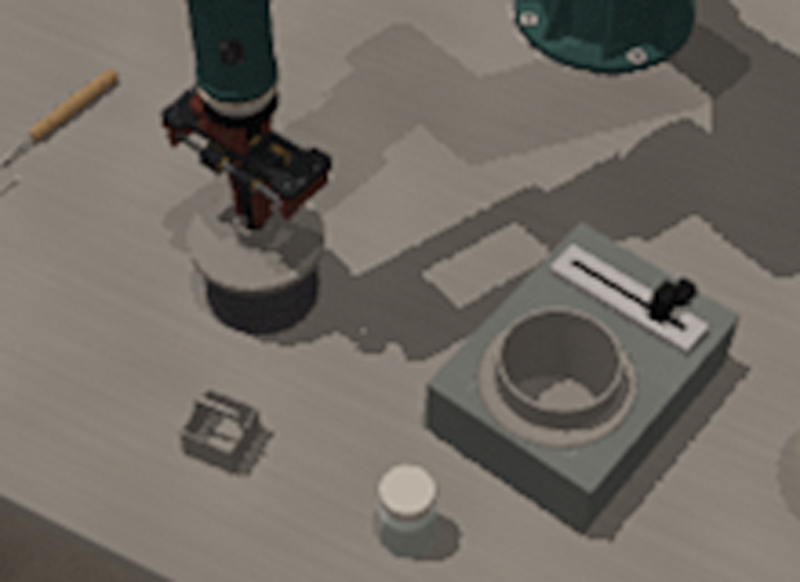

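The scene view shows the pair lifted together and roughly level over the dark ring, at about (255,240). The knob gap is 17 mm. Now I carry it over and lower it.

Run:
```python
from h import *
Q=q(78.6);k=[.5972,-.1616];p=[.6164,.1999]
servo_line([*k,.25],rate=.12)
servo_line([*p,.25],rate=.14)
servo_line([*p,.195],rate=.08)
sleep(.3)
print("gap",current_finger_gap(),current_position(),current_force(),current_torque(),current_clock())
d=snap("scene","f")
cv2.imwrite("pics/f_z.png",cv2.resize(d["image"][110:270,210:430],(800,582),interpolation=cv2.INTER_CUBIC))
```

```text
gap 0.017769249005114875 [0.61666849 0.19997167 0.19548519] [ 0.67881271  0.28921402 -5.09790733] [-0.01091726  0.00521338 -0.01900405] 20.325
```

View pics/f_z.png

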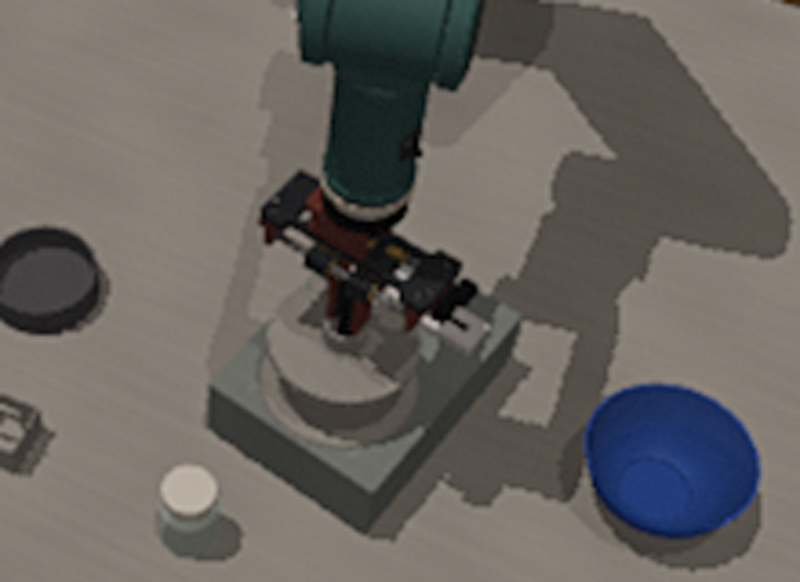

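The pair hangs level over the pot at about (340,360). Lowering until contact.

Run:
```python
from h import *
Q=q(78.6);p=[.6164,.1999]
print(servo_line([*p,.176],rate=.04,contact_N=6),current_position(),current_force())
print(servo_line([*p,.1695],rate=.015,contact_N=3.5),current_position(),current_force(),current_torque(),current_finger_gap(),current_clock())
```

```text
False [0.61634543 0.19989905 0.17577834] [-0.53782067 -0.5302089  -5.34215328]
True [0.61672937 0.19997812 0.17122588] [0.09357442 0.21412595 5.43554702] [-0.0022991   0.02582459  0.02427111] 0.017300457631547576 21.3833
```

Contact came at TCP z=0.1712, against 0.1714 predicted for a seated pair. Releasing and checking.

Run:
```python
from h import *
Q=q(78.6);p=np.array([.6164,.1999]);ty=np.array([np.sin(np.radians(78.6)),-np.cos(np.radians(78.6))])
move_gripper(.06)
servo_line([*p,.24],rate=.12)
move_gripper(.088)
move_ptp([*(p+.045*ty),.33],Q)
sleep(.2)
d=snap("wrist","g");print(current_clock())
P=cloud(d);z=P[...,2];rr=np.linalg.norm(P[...,:2]-p,axis=-1);im=d["image"].max(-1);R=np.mgrid[:384,:512][0]<300
m=R&(z>.188)&(z<.205)&(rr<.03);k=P[m];print("knob",len(k),k.mean(0).round(4),np.median(k[:,2]),np.percentile(k,[2,98],axis=0).round(4).tolist())
m=R&(abs(z-.166)<.003)&(rr<.03);c=P[m][:,:2];x=np.linalg.lstsq(np.c_[2*c,np.ones(len(c))],(c**2).sum(1),rcond=None)[0];print("collar",x[:2],np.sqrt(x[2]+x[:2]@x[:2]))
m=R&(abs(z-.14)<.006)&(rr>.03)&(rr<.07);A=np.c_[P[m][:,:2]-p,np.ones(m.sum())];print("plate",np.linalg.lstsq(A,P[m][:,2],rcond=None)[0].round(4),m.sum())
m=R&(abs(z-.14)<.006)&(rr<.085)&(im>60);e=P[m][:,:2];print("plate ext",np.percentile(e,[.3,99.7],axis=0).round(4).tolist())
```

```text
24.2917
knob 220 [0.6166 0.2    0.1964] 0.19648627153791148 [[0.6087, 0.1921, 0.1943], [0.6247, 0.2078, 0.1981]]
collar [0.61668703 0.1997468 ] 0.019247377753016017
plate [-0.      0.0002  0.1402] 8041
plate ext [[0.545, 0.1283], [0.6882, 0.2713]]
```

View pics/g.png

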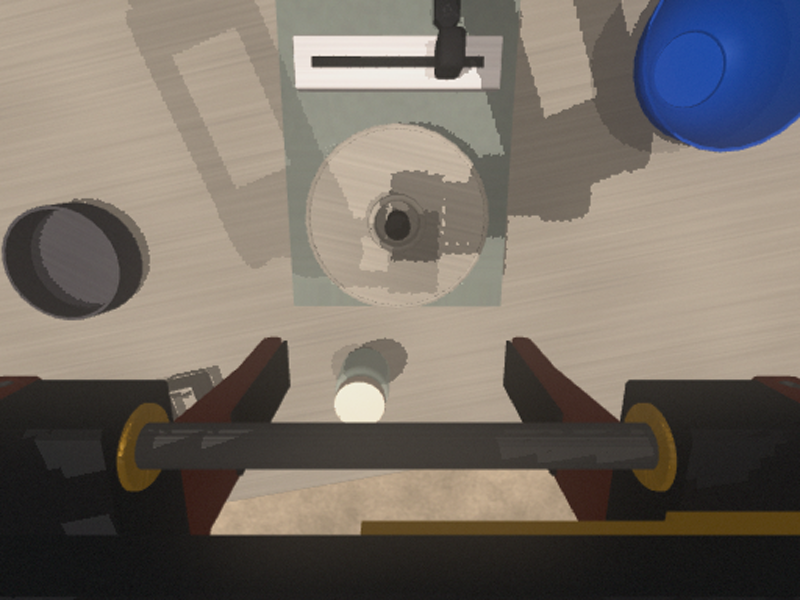

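The pair is seated: the plate is level at 0.140, the knob top is at 0.196, and knob and collar are concentric. Now I take the outer lid by its collar.

Run:
```python
from h import *
Q=q(78.6);p=[.6166,.1999]
move_gripper(.07)
move_ptp([*p,.23],Q)
print(servo_line([*p,.1445],rate=.08,contact_N=6),current_position())
move_gripper(0)
print("gap",current_finger_gap(),current_force(),current_position())
print(servo_line([*p,.165],rate=.03))
print("gap",current_finger_gap(),current_force(),current_torque())
servo_line([*p,.235],rate=.06)
sleep(.5)
print("gap",current_finger_gap(),current_force(),current_position(),current_clock())
d=snap("scene","i")
cv2.imwrite("pics/i_z.png",cv2.resize(d["image"][110:270,210:430],(800,582),interpolation=cv2.INTER_CUBIC))
d=snap("wrist","i_w")
d=snap("top","i_t")
```

```text
False [0.61708074 0.20002928 0.14510674]
gap 0.04300312445142967 [ 0.12736417 -0.60256732  1.50423065] [0.6166688  0.19990197 0.14470543]
False
gap 0.04334775964873074 [ 0.63982091 -0.57084766 -2.63129351] [ 0.03569493 -0.00800059  0.02896148]
gap 0.04305356491987249 [ 0.83548907  0.17980473 -1.08293906] [0.61660098 0.19991098 0.23496856] 29.7167
```

View pics/i_z.png

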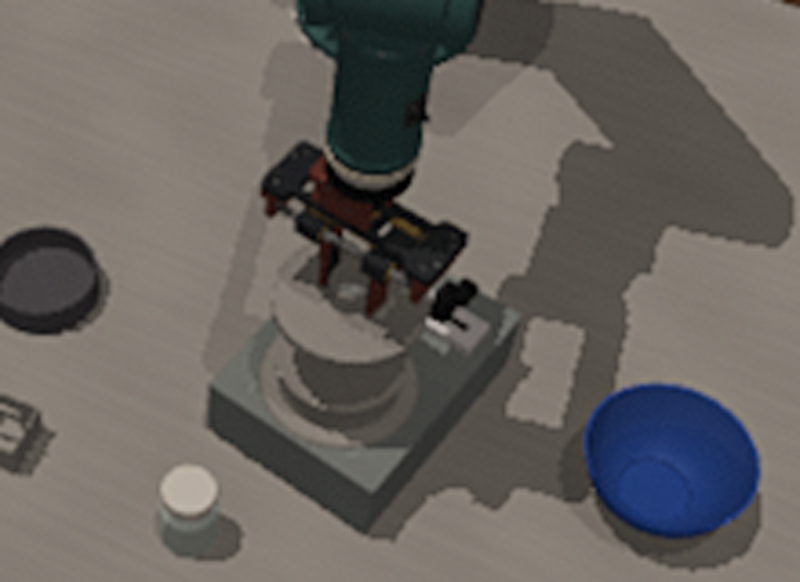

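View pics/i_w.png

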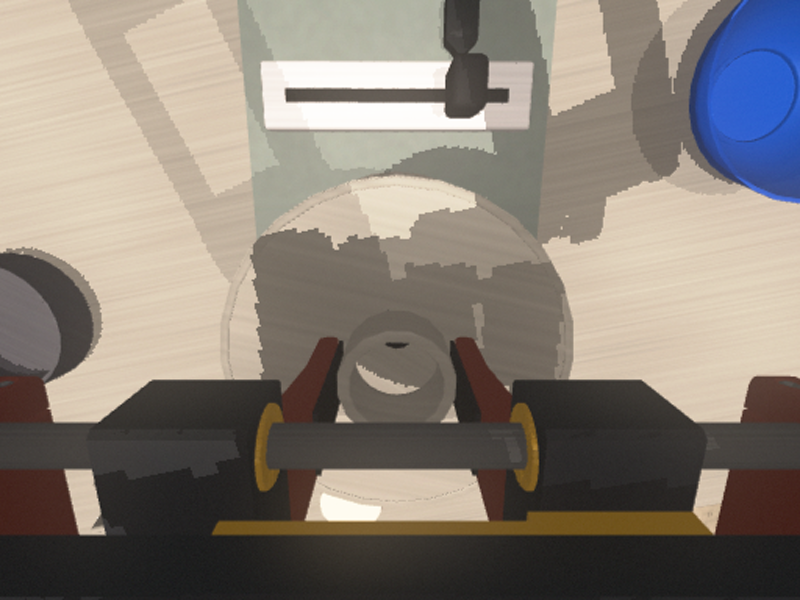

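Run:
```python
from h import *
from warm import *
p=np.array([.6166,.1999])
d=dict(np.load("i_w.npz"));P=cloud(d);z=P[...,2];rr=np.linalg.norm(P[...,:2]-p,axis=-1)
m=(abs(z-.23)<.012)&(rr>.03)&(rr<.07)&(np.mgrid[:384,:512][0]<230);A=np.c_[P[m][:,:2]-p,np.ones(m.sum())];print("outer plate",np.linalg.lstsq(A,P[m][:,2],rcond=None)[0].round(4),m.sum())
s=(rr<.03)&(z<.2)&(z>0);print("through collar z",np.percentile(z[s],[0,10,50,90,100]).round(3),s.sum())
g=(abs(z-.1445)<.003)&(d["image"].max(-1)<90)&(np.linalg.norm(P[...,:2]-W(0,.039),axis=-1)<.02);L=(P[g][:,:2]-cen)@yv;print("grip y",np.percentile(L,[2,50,98]))
d=dict(np.load("i.npz"));P=cloud(d);z=P[...,2];rr=np.linalg.norm(P[...,:2]-p,axis=-1)
h=np.histogram(z[(rr<.075)&(d["range_z"]>0)],bins=np.arange(.08,.26,.004));print([(round(float(b),3),int(n)) for n,b in zip(*h) if n])
s=(z>.125)&(z<.142)&(rr<.075);print(rr[s].max() if s.any() else None,s.sum())
cv2.imwrite("pics/i_zz.png",cv2.resize(d["image"][170:250,260:350],(800,600),interpolation=cv2.INTER_CUBIC))
```

```text
outer plate [ 1.400e-03 -2.000e-04  2.306e-01] 15728
through collar z [0.138 0.196 0.197 0.197 0.198] 41
grip y [0.02980119 0.03893212 0.04797616]
[(0.084, 3), (0.088, 26), (0.092, 120), (0.096, 84), (0.1, 29), (0.104, 20), (0.108, 23), (0.112, 20), (0.116, 18), (0.12, 15), (0.124, 6), (0.128, 19), (0.132, 126), (0.136, 221), (0.14, 60), (0.144, 3), (0.216, 2), (0.22, 18), (0.224, 84), (0.228, 402), (0.232, 266), (0.236, 39), (0.24, 17), (0.244, 21), (0.248, 21), (0.252, 28)]
0.07098713450868457 410
```

View pics/i_zz.png

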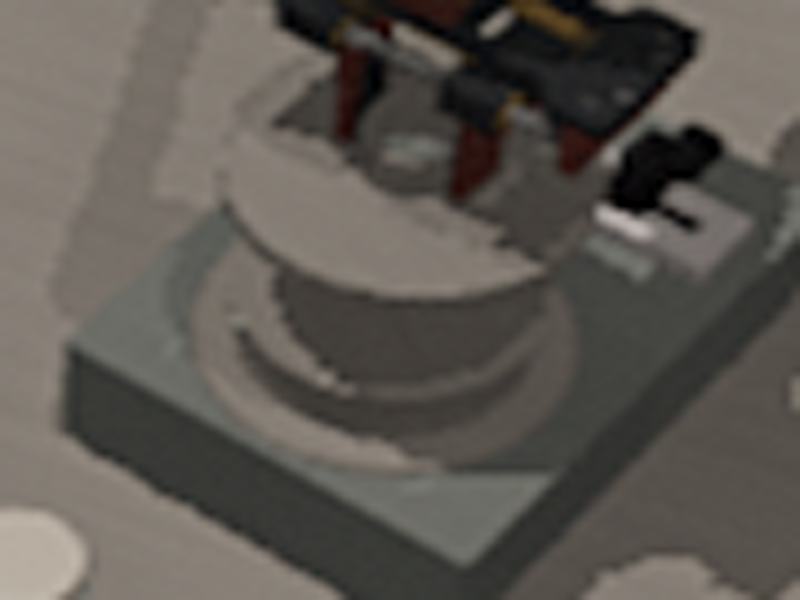

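The inner lid is seated: its disc is at about 0.136 and its knob top at 0.197. The outer lid is level, and its lower edge at about 0.218 is 21 mm above the knob. The slider hasn't moved. Handing in.

Run:
```python
from h import *
print(current_finger_gap(),current_position(),np.abs(current_qvel()).max(),current_clock())
print(close_job())
```

```text
0.04330490139934073 [0.61660179 0.19989649 0.23502086] 0.0010326180384076175 29.8667
the job is handed in; nothing more can be done
None
```

The warmer is set up as asked and the job is handed in at about 30 s of the 72 s allowed. The steps were done in the order asked.

- **Slider:** I gripped the heat slider and moved it along the track. Its centre measured within about 0.1 mm of the clip tip's y (39.1 mm against 39.0 mm). It read 38.9 mm just before hand-in, so it had not moved.
- **Lids into the pot:** I carried the nested pair by the knob and lowered it until it touched at TCP z = 0.1712, against 0.1714 predicted. After release the plate was level at 0.140, with the knob and collar concentric.
- **Outer lid:** I lifted it about 90 mm by its collar and it was still held at hand-in (gap 43 mm). It was level to about 0.1° and still, with its lower edge about 21 mm above the knob top.
- **Inner lid:** It stayed seated, with the knob top at 0.197 and the disc at about 0.136.
- **Other kitchen things:** The bowl, jar and cutter looked unmoved where they showed in the last pictures. I did not measure their positions, and I did not recheck the spatula after the start.

Some of the networks' early spots were wrong, such as the knob and clip in the overview pictures. I used fits to the wrist camera's depth and colour instead. No check failed.

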